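# Close the jar rack on the market counter with its lock plunger

## Task

Stand the loose almond jar upright in the open gap of the jar rack, beside the jar already there. Then pull up the lock plunger of the sliding stop, slide the stop one hole towards the jars, and let the pin drop fully home in that hole so the row is closed. Finish still holding the plunger knob with the pin fully home: do not let go; leave the tin and the bottle on the counter alone.

Things in the scene. Friction and masses are not known exactly. Their poses are not given: they have to be found in the camera images.
- jar_center (a point): The loose jar: clear round jar of almonds with a flat metal lid, 60 mm diameter, 90 mm high, about 0.3 kg. The point is its centre, 45 mm above its underside; z is its upright axis. It starts standing on the counter, which is at height 0. The tin and the bottle stand near it, at least 100 mm away centre to centre.
- jar_in_center (a point): The same kind of jar (60 mm diameter, 90 mm high) already standing loose in the rack against the end wall. The point is its centre, 45 mm above its underside.
- rack: Fixed jar rack; base 128 x 300 mm, 12 mm thick. Origin at counter height under the middle of the bar; z up, y along the row towards the end wall, x across it towards the deck. The square bar (x -14 to 14 mm) runs along y, top at z 40 mm, with 13 mm pin holes in its top every 50 mm, at y -130, -80, -30, 20 and 70 mm. Beside it lies the jar deck, its surface at z 12 mm.
- end_wall (a point): Middle of the foot of the end wall's face (rack x 52, y 126, z 12 mm), the wall 60 mm tall; axes as the rack's. The deck runs from rack x 14 to 90 mm with a lip 8 mm high along its outer edge; jars stand in a row along its middle, x 52 mm. Once the stop has moved one hole, the row is 126 mm long between stop plate and wall.
- gap (a point): The middle of the open gap on the deck surface (rack x 52, y 5, z 12 mm), axes as the rack's. At the start the gap is about 112 mm long along the row, between the standing jar and the stop plate. The jar may stand anywhere in it: the stop pushes it along.
- stop (a joint): Position of the sliding stop in m: 0 at the start (pin in the hole at rack y -80 mm), growing towards the jars and the end wall; 0.05 is the next hole. A tube section 40 x 60 mm round the bar, top at z 46 mm, carries a stop plate over the deck (z 15 to 67 mm) with its face 30 mm ahead (+y) of the plunger axis. About 2 N friction, 1.5 mm play when locked.
- plunger (a joint): Lift of the lock plunger in m: 0 is fully home, at most 0.018. It moves straight up. A spring presses it down with 4.5 N (home) to 7 N (fully lifted). The pin reaches 11 mm into the hole, so the stop is free when it is lifted more than about 12 mm; let down between holes it rides on the bar, over a hole it drops in.
- knob (a point): Centre of the plunger's round upright pull knob on top of the sliding stop: 26 mm diameter, 28 mm high, its top 14 mm above this point and its underside 18 mm above the stop's top (pin home). Travels with stop and plunger; axes as the rack's.
- tin_center (a point): Flat round metal tin, 70 mm diameter, 44 mm high, to be left alone; the point is its centre.
- bottle_center (a point): Slim amber bottle, 50 mm diameter, 125 mm high, to be left alone; the point is its centre.

How it is judged:
On the way, in this order (a step that is already met when the one before it is completed fails the run):
1. the loose jar stands upright in the gap of the rack, released, the stop still locked in its first hole (x of jar_center in the frame of rack between 0.036 and 0.068 m and z of jar_center in the frame of rack between 0.05 and 0.064 m and angle between jar_center's own z axis and vertical below 0.12 rad and y of jar_center in the frame of rack between -0.03 and 0.045 m and contact force between the fingers and jar below 0.1 N and value of joint stop between -0.004 and 0.004 m and value of joint plunger below 0.003 m), for 0.2 s.
2. the plunger is pulled up clear of its hole by the gripper (value of joint plunger above 0.01 m and contact force between the fingers and plunger above 1 N), for 0.05 s.
3. the stop is at the next hole with the pin home (value of joint stop between 0.0465 and 0.0535 m and value of joint plunger below 0.003 m), for 0.2 s.
At the end, for the whole second after the job is handed in: The stop is at the next hole (50 mm on, within 3.5 mm) with the pin home (within 3 mm), the gripper is still on the plunger knob (over 1 N), and both jars stand upright (within 0.12 rad) on the deck between stop and end wall, the loose one released and at rest (all of step 3 and contact force between the fingers and plunger above 1 N and x of jar_center in the frame of rack between 0.036 and 0.068 m and z of jar_center in the frame of rack between 0.05 and 0.064 m and angle between each of jar_center, jar_in_center's own z axis and vertical below 0.12 rad and y of jar_center in the frame of rack between 0.015 and 0.048 m and x of jar_in_center in the frame of rack between 0.036 and 0.068 m and y of jar_in_center in the frame of rack between 0.07 and 0.11 m and z of jar_in_center in the frame of rack between 0.05 and 0.064 m and contact force between the fingers and jar below 0.1 N and linear speed of jar below 0.03 m/s); the arm keeps its last pose, push and grip.
It fails at once if the tin or the bottle is moved more than 25 mm or tipped (distance of any of tin_center, bottle_center from where it was at the start of the episode above 0.025 m or angle between any of bottle_center, tin_center's own z axis and vertical above 0.3 rad).
It fails at once if the jar already in the rack is tipped over (angle between jar_in_center's own z axis and vertical above 0.4 rad).
It fails at once if the stop is taken past the next hole (value of joint stop above 0.075 m).
It also fails if it takes over 54 s, if anything falls off the work surface, if the arm or the gripper's body presses on something with over 40 N, if the wrist force passes 120 N, or if a joint passes its speed limit or range.

## Robot

A 7-joint arm with a two-finger parallel gripper is mounted at the origin on the work surface. World frame = base frame: x ahead of the robot, y to its left, z up, the work surface at z = 0. Lengths are in m, angles in rad, forces in N, time in s.
With the tool pointing down it reaches from about 0.425 to 0.925 m from the base axis. Payload 6.8 kg.
Tool frame: the origin (TCP) lies midway between the tips of the shut fingers; the grasp point (between the pads) lies 19 mm behind it; z points along the fingers, y is the direction in which the jaws open and shut (so a half turn about z gives the same grasp; the last joint's range is limited). The gripper opens to 85 mm and grips with 20 to 120 N. Pads are 22 mm wide; open, the fingers measure 114 mm over their backs; the gripper's body (76 mm by 85 mm) begins 54 mm behind the grasp point. The pads swing forward as they close: fully open they stand 13 mm farther back than shut.
Start: joints at [-1.422, 0.477, 0.022, 1.555, -0.011, 1.109, -0.083], TCP at [0.171, 0.653, 0.231] pointing down, gripper open.
Joint ranges: [-2.96, 2.96], [-0.34, 2.1], [-1.41, 1.46], [0.24, 2.44], [-1.37, 4.51], [0.17, 1.92], [-2.96, 2.96]. Speed limits (rad/s): [2.39, 2.39, 3.14, 3.14, 3.14, 3.14, 3.14].

## Interface

Orientations are given as a unit quaternion [w, x, y, z].
In Python, from station import readout, eyes, ticket gives the robot as it stands. The module is installed in compiled form; this text tells all that it offers.
- The arm moves only by the shell command python3 -m crank 'ROWS' [FORCE]. ROWS is JSON, a list of rows, each an object of numbers: "jaw": the opening in per cent of the stroke, from 0 (shut) to 100 (fully open); "x", "y", "z": the shift along the tool's x, y, z in mm; "ax", "ay", "az": the turn, a rotation vector about the tool's x, y, z in degrees. In form: [{"jaw": .., "x": .., "y": .., "z": .., "ax": .., "ay": .., "az": ..}, ...]. A call has 1 to 12 rows; each row shifts and turns the commanded pose from where the row before left it, along the tool's axes as they then stand; what a row does not reach is not made up. A row lasts 1/8 s, in which the tool goes at most 62.5 mm and 10.7 degrees, less where a joint would pass 70% of its speed; a pose out of reach is approached as far as the arm can. A call with a gripper value outside its range is refused whole. The fingers move at their own pace and stop on an object; FORCE is the grip in N (left out, the last holds). Time passes only in rows, so rows that do not move let the fingers close. It gives the time, the measured TCP pose, the force and the opening at its end, in the units of the state.
- readout.get_obs(): the state, without advancing time (a new reading comes with each control period).
- eyes.read_camera(name): name is "side" or "top"; returns (picture, depth): 384x512x3 uint8, red, green, blue; 384x512 float32, m along the optical axis (not along the pixel's ray), 0 where there is no reading.
- eyes.calibration(name): a dict with "fx", "fy", "cx", "cy" (pixels), "R" (3x3) and "t" (3): a world point X has camera coordinates R X + t. Camera axes: x right, y down, z forward; pixel columns grow to the right and rows downward; lengths in m; the calibration is good to about 2 mm. A picture is of the moment at which its call begins. calibration takes no time and is no camera call.
- ticket.hand_in(): hands the job in, once; it reports no verdict.
The state is a dict: "t": time; "q": joint angles; "joint_vel": joint speeds; "joint_torque": joint torques, N m; "eef_pos": TCP position; "tool_rot": TCP orientation; "contact_force": force on the tool from outside, world axes, zero at the start; "torque": the same for the moment, N m; "gripper_width": opening from 0.0 (shut) to 1.0 (fully open).
Only numpy, scipy, OpenCV 4.12 (cv2) and the standard library are available. Lean on these libraries where they do the work, as an engineer would, in place of code of your own. Each camera call takes 0.05 s, during which the arm holds its last target. There are 200 camera calls.

## Working session

There is one attempt and no reset: what is moved stays moved. The work goes in short steps, Python scripts to look and compute and a shell command to move; the robot and the scene stay as the last step left them, time stands still between calls to the robot, and variables do not carry over. Pictures are saved under pics/ and viewed, about 8 in all and at most 12, crops included, and the job is handed in when it is done.

```bash
mkdir -p pics; cat > h.py <<'E'
import numpy as np, cv2
from station import readout, eyes, ticket
from scipy.spatial.transform import Rotation as Ro
def cloud(n):
    im,d=eyes.read_camera(n); c=eyes.calibration(n)
    v,u=np.mgrid[:384,:512]
    P=np.stack([(u-c['cx'])/c['fx']*d,(v-c['cy'])/c['fy']*d,d],-1)
    W=(P-c['t'])@np.array(c['R']); W[d==0]=np.nan
    return im,W
def st():
    o=readout.get_obs(); q=o['tool_rot']; R=Ro.from_quat([q[1],q[2],q[3],q[0]]).as_matrix()
    return o,np.array(o['eef_pos']),R
E
python3 - <<'E'
from h import *
ims=[]
for n in("top","side"):
    im,W=cloud(n); np.save(n+'.npy',W); cv2.imwrite(f'pics/{n}0.png',cv2.cvtColor(im,cv2.COLOR_RGB2BGR))
    print(n,eyes.calibration(n)['t'],W[192,256])
o,p,R=st();print(o['t'],p,R.round(3),o['gripper_width'],o['contact_force'])
E
```

```text
top [-0.01271496  0.5338414   1.11274933] [ 0.5490115  -0.02462256  0.00206486]
side [-0.3830474   0.35060685  0.79633179] [6.04634298e-01 1.03565426e-02 3.03568900e-04]
0.1 [0.17134013 0.65235325 0.23046677] [[-0.967  0.254 -0.   ]
 [ 0.254  0.967 -0.002]
 [-0.    -0.002 -1.   ]] 1.0029361282678444 [ 0.36966747 -1.04046178  0.15489023]
```

View pics/top0.png

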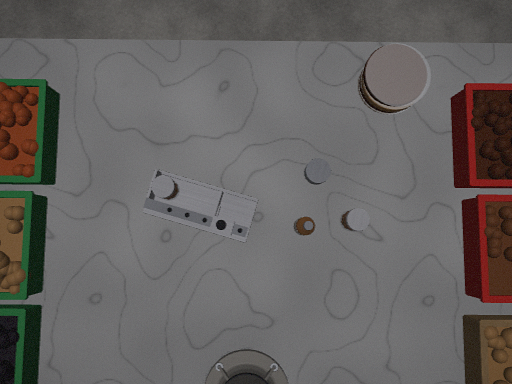

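View pics/side0.png

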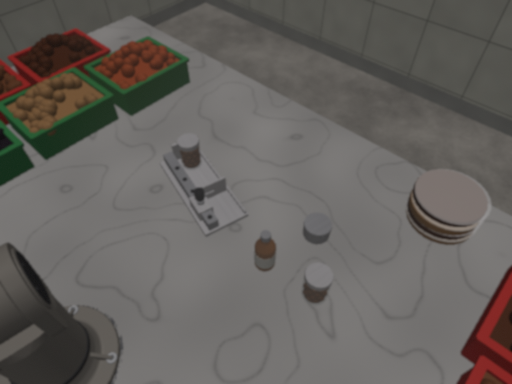

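The top view shows the jar lid at about (356,219), the tin at (318,171), the bottle at (305,226), and the standing jar at (163,187). The knob is at (221,225), and the rack's end wall is to the left. The side view agrees.

```bash
python3 - <<'E'
from h import *
T=np.load('top.npy');S=np.load('side.npy')
def blob(W,x,y,r,z0,z1):
    P=W.reshape(-1,3);m=(np.hypot(P[:,0]-x,P[:,1]-y)<r)&(P[:,2]>z0)&(P[:,2]<z1)
    Q=P[m]; return Q
for nm,(u,v),z in [('jar',(356,219),(.082,.1)),('tin',(318,171),(.036,.055)),('bot',(305,226),(.03,.14)),('jin',(163,187),(.09,.115)),('knob',(221,225),(.068,.11))]:
    c=T[v,u]
    for n,W in(('top',T),('side',S)):
        Q=blob(W,c[0],c[1],.05,*z)
        if len(Q)<5: print(nm,n,len(Q),c);continue
        (cx,cy),r=cv2.minEnclosingCircle((Q[:,:2]*1000).astype(np.float32))
        print(nm,n,c.round(3),len(Q),'mean',Q.mean(0).round(4),'circ',round(cx),round(cy),round(r,1))
# rack base outline
for n,W in(('top',T),('side',S)):
    P=W.reshape(-1,3);k=T[210,205]
    m=(np.hypot(P[:,0]-k[0],P[:,1]-k[1])<.22)&(P[:,2]>.007)&(P[:,2]<.05)
    Q=P[m]; r=cv2.minAreaRect((Q[:,:2]*1000).astype(np.float32));print('rack',n,r,cv2.boxPoints(r).round())
    m&=abs(P[:,2]-.04)<.004; Q=P[m]; print('bar',cv2.minAreaRect((Q[:,:2]*1000).astype(np.float32)),Q.mean(0), cv2.fitLine((Q[:,:2]).astype(np.float32),cv2.DIST_HUBER,0,.01,.01).ravel())
E
```

```text
jar top [ 0.471 -0.284  0.09 ] 421 mean [ 0.4712 -0.2888  0.0902] circ 471 -290 30.1
jar side [ 0.471 -0.284  0.09 ] 615 mean [ 0.4686 -0.2895  0.0899] circ 470 -289 30.4
tin top [ 0.604 -0.194  0.044] 504 mean [ 0.6061 -0.1938  0.0441] circ 607 -194 35.2
tin side [ 0.604 -0.194  0.044] 557 mean [ 0.6033 -0.1943  0.044 ] circ 606 -193 35.8
bot top [ 0.451 -0.146  0.124] 309 mean [ 0.4526 -0.1494  0.0916] circ 453 -154 25.0
bot side [ 0.451 -0.146  0.124] 610 mean [ 0.4438 -0.1612  0.082 ] circ 451 -155 25.1
jin top [0.55  0.219 0.1  ] 425 mean [0.5518 0.2189 0.1015] circ 552 220 29.8
jin side [0.55  0.219 0.1  ] 305 mean [0.5493 0.2175 0.1009] circ 553 222 32.5
knob top [0.453 0.067 0.092] 87 mean [0.4554 0.0685 0.0904] circ 470 73 29.7
knob side [0.453 0.067 0.092] 131 mean [0.4528 0.067  0.0853] circ 468 75 28.7
rack top ((484.8441162109375, 128.97763061523438), (341.3372802734375, 314.2698059082031), 46.02623748779297) [[ 253.  115.]
 [ 479. -103.]
 [ 716.  143.]
 [ 490.  361.]]
bar ((506.08416748046875, 131.52166748046875), (290.1734619140625, 100.38204956054688), 72.37892150878906) [0.48121464 0.15556822 0.04021118] [0.27367148 0.9618232  0.47764087 0.14693616]
rack side ((509.0673828125, 132.45260620117188), (301.4615478515625, 128.01730346679688), 73.94924926757812) [[406.   5.]
 [529. -30.]
 [612. 260.]
 [489. 295.]]
bar ((508.5992126464844, 132.2039337158203), (293.7982482910156, 107.75247192382812), 72.15998840332031) [0.48100938 0.14673332 0.0402509 ] [0.299906   0.95396876 0.47011805 0.11880898]
```

```bash
python3 - <<'E'
from h import *
for n in('top','side'):
    W=np.load(n+'.npy');P=W.reshape(-1,3)
    for nm,c,r,z0,z1 in(('knobtop',(.455,.068),.02,.085,.1),):
        m=(np.hypot(P[:,0]-c[0],P[:,1]-c[1])<r)&(P[:,2]>z0)&(P[:,2]<z1);Q=P[m]
        print(n,nm,len(Q),Q.mean(0).round(4),cv2.minEnclosingCircle((Q[:,:2]*1000).astype(np.float32)),np.percentile(Q[:,2],[5,50,95]))
    # rough rack coords
    Y=np.array([.2763,.961]);X=np.array([.961,-.2763]);o=np.array([.476,.142])
    r=np.c_[(P[:,:2]-o)@X,(P[:,:2]-o)@Y,P[:,2]]
    m=(abs(r[:,0])<.022)&(r[:,1]>-.03)&(r[:,1]<.15)&(abs(r[:,2]-.04)<.003);Q=r[m]
    a=np.polyfit(Q[:,1],Q[:,0],1);print('bar x mid, slope',a,Q[:,0].min(),Q[:,0].max(),'y',Q[:,1].min(),Q[:,1].max())
    # per-slice mid
    print([round(1e3*(Q[abs(Q[:,1]-y)<.008,0].min()+Q[abs(Q[:,1]-y)<.008,0].max())/2,1) for y in(-.02,.03,.06,.09,.12) if (abs(Q[:,1]-y)<.008).any()])
    m=(abs(r[:,0]-.05)<.05)&(abs(r[:,1])<.2)&(r[:,2]>.05);Q=r[m]
    for lo,hi in((-.11,-.03),):
        k=(Q[:,1]>lo)&(Q[:,1]<hi)&(Q[:,0]>.03);print('plate y',Q[k,1].min(),Q[k,1].max(),Q[k,0].max(),Q[k,2].max())
    m=(abs(r[:,0]-.04)<.03)&(r[:,1]>.11)&(r[:,1]<.2)&(abs(r[:,2]-.072)<.004);Q=r[m];print('wall top y',len(Q),Q[:,1].min() if len(Q) else 0)
E
```

```text
top knobtop 78 [0.4541 0.0686 0.0918] ((453.8138427734375, 68.52352142333984), 12.85442066192627) [0.08832064 0.09145225 0.09570144]
bar x mid, slope [ 0.00221925 -0.00097882] -0.014728113203754693 0.020553893588339995 y -0.02995406143539906 0.14419392793511734
[np.float64(-0.6), np.float64(-1.2), np.float64(-1.1), np.float64(-1.0), np.float64(-0.8)]
plate y -0.0525943217502497 -0.04647322079966096 0.08715074858571657 0.07021123166264641
wall top y 49 0.1279634651627485
side knobtop 81 [0.4527 0.0678 0.0914] ((453.19757080078125, 69.38573455810547), 13.114606857299805) [0.08659367 0.09191828 0.09412748]
bar x mid, slope [ 0.0101284  -0.00232544] -0.015885442928283595 0.021772859618046835 y -0.02986873827361767 0.14750288984671964
[np.float64(-1.7), np.float64(-1.3), np.float64(-1.5), np.float64(-2.2), np.float64(-1.4)]
plate y -0.05307891431765601 -0.043400243861361466 0.08510198328645922 0.06985738842362621
wall top y 19 0.128152226817546
```

```bash
python3 - <<'E'
from h import *
a=cv2.imread('pics/top0.png')[160:250,135:265];b=cv2.imread('pics/side0.png')[125:240,150:255]
a=cv2.resize(a,None,fx=4.5,fy=4.5,interpolation=cv2.INTER_CUBIC);cv2.imwrite('pics/rk.png',a)
E
```

```text
(no output)
```

View pics/rk.png

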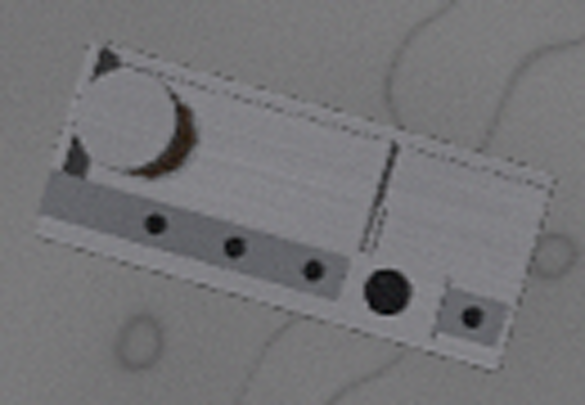

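The enlarged top view shows the bar holes and the knob at crop (388,291), and the standing jar against the wall. The gap is empty.

My estimates are rack y direction (0.276, 0.961) and origin about (0.4757, 0.145). The jaws will go along rack x for both grasps.

```bash
python3 -m crank '[{"az":10.2},{"az":10.2},{"az":10.2},{"az":10.2},{"az":10.2},{"az":10.2},{"az":10.2},{"az":10.2},{"az":9.8},{"jaw":100}]'; cat >> h.py <<'E'
def go(x,y,z):
    o,p,R=st(); print('t',o['t'],'tool axes mm',(1e3*R.T@(np.array([x,y,z])-p)).round(1),'pos',p.round(4),'yaw',np.degrees(np.arctan2(R[1,1],R[0,1])).round(2),'Rz',R[:,2].round(3),'F',np.round(o['contact_force'],1),'w',round(o['gripper_width'],3))
E
python3 -c "
from h import *
go(.48,.2,.231)"
```

```text
t 0.1 tool axes mm [-4.134e+02 -3.591e+02  1.000e-01] pos [0.1713 0.6524 0.2305] yaw 75.29 Rz [-0.    -0.002 -1.   ] F [ 0.4 -1.   0.2] w 1.003schema error: expected keys jaw, x, y, z, ax, ay, az
```

```bash
python3 -m crank '[{"jaw":100,"x":0,"y":0,"z":0,"ax":0,"ay":0,"az":10.2},{"jaw":100,"x":0,"y":0,"z":0,"ax":0,"ay":0,"az":10.2},{"jaw":100,"x":0,"y":0,"z":0,"ax":0,"ay":0,"az":10.2},{"jaw":100,"x":0,"y":0,"z":0,"ax":0,"ay":0,"az":10.2},{"jaw":100,"x":0,"y":0,"z":0,"ax":0,"ay":0,"az":10.2},{"jaw":100,"x":0,"y":0,"z":0,"ax":0,"ay":0,"az":10.2},{"jaw":100,"x":0,"y":0,"z":0,"ax":0,"ay":0,"az":10.2},{"jaw":100,"x":0,"y":0,"z":0,"ax":0,"ay":0,"az":10.2},{"jaw":100,"x":0,"y":0,"z":0,"ax":0,"ay":0,"az":9.8},{"jaw":100,"x":0,"y":0,"z":0,"ax":0,"ay":0,"az":0}]'; 
python3 -c "
from h import *
go(.48,.2,.231)"
```

```text
t: 1.35
eef_pos: [0.1712, 0.6527, 0.2308]
tool_rot: [0.0, 0.799, 0.602, -0.0]
contact_force: [-0.9, 0.6, 0.0]
gripper_width: 1.002
t 1.35 tool axes mm [-3.499e+02  4.217e+02  3.000e-01] pos [0.1712 0.6527 0.2308] yaw -16.01 Rz [ 0.    -0.001 -1.   ] F [-0.9  0.6  0. ] w 1.002
```

```bash
python3 -m crank '[{"jaw":100,"x":-29,"y":35,"z":0,"ax":0,"ay":0,"az":0},{"jaw":100,"x":-29,"y":35,"z":0,"ax":0,"ay":0,"az":0},{"jaw":100,"x":-29,"y":35,"z":0,"ax":0,"ay":0,"az":0},{"jaw":100,"x":-29,"y":35,"z":0,"ax":0,"ay":0,"az":0},{"jaw":100,"x":-29,"y":35,"z":0,"ax":0,"ay":0,"az":0},{"jaw":100,"x":-29,"y":35,"z":0,"ax":0,"ay":0,"az":0},{"jaw":100,"x":-29,"y":35,"z":0,"ax":0,"ay":0,"az":0},{"jaw":100,"x":-29,"y":35,"z":0,"ax":0,"ay":0,"az":0},{"jaw":100,"x":-29,"y":35,"z":0,"ax":0,"ay":0,"az":0},{"jaw":100,"x":-29,"y":35,"z":0,"ax":0,"ay":0,"az":0},{"jaw":100,"x":-29,"y":35,"z":0,"ax":0,"ay":0,"az":0},{"jaw":100,"x":-29,"y":35,"z":0,"ax":0,"ay":0,"az":0}]' && python3 -m crank '[{"jaw":100,"x":-40,"y":11,"z":0,"ax":0,"ay":0,"az":0},{"jaw":100,"x":-40,"y":11,"z":0,"ax":0,"ay":0,"az":0},{"jaw":100,"x":-40,"y":11,"z":0,"ax":0,"ay":0,"az":0},{"jaw":100,"x":-40,"y":11,"z":0,"ax":0,"ay":0,"az":0},{"jaw":100,"x":-40,"y":11,"z":0,"ax":0,"ay":0,"az":0},{"jaw":100,"x":-40,"y":11,"z":0,"ax":0,"ay":0,"az":0},{"jaw":100,"x":-40,"y":11,"z":0,"ax":0,"ay":0,"az":0},{"jaw":100,"x":-40,"y":11,"z":0,"ax":0,"ay":0,"az":0},{"jaw":100,"x":-40,"y":11,"z":0,"ax":0,"ay":0,"az":0},{"jaw":100,"x":-40,"y":10,"z":0,"ax":0,"ay":0,"az":0},{"jaw":100,"x":-40,"y":10,"z":0,"ax":0,"ay":0,"az":0},{"jaw":100,"x":-30,"y":0,"z":0,"ax":0,"ay":0,"az":0}]'
python3 -c "
from h import *
go(.4705,-.2895,.052)"
```

```text
t: 2.85
eef_pos: [0.4789, 0.2007, 0.2314]
tool_rot: [-0.0, 0.798, 0.603, 0.0]
contact_force: [-0.2, 0.9, -0.2]
gripper_width: 0.998
t: 4.35
eef_pos: [0.4619, -0.2845, 0.2312]
tool_rot: [0.0, 0.798, 0.602, -0.0]
contact_force: [-0.3, 0.2, -0.3]
gripper_width: 1.0
t 4.35 tool axes mm [ -2.3   9.6 179.2] pos [ 0.4619 -0.2845  0.2312] yaw -15.93 Rz [-0.    -0.001 -1.   ] F [-0.3  0.2 -0.3] w 1.0
```

```bash
python3 -m crank '[{"jaw":100,"x":-2,"y":10,"z":20,"ax":0,"ay":0,"az":0},{"jaw":100,"x":0,"y":0,"z":35,"ax":0,"ay":0,"az":0},{"jaw":100,"x":0,"y":0,"z":35,"ax":0,"ay":0,"az":0},{"jaw":100,"x":0,"y":0,"z":35,"ax":0,"ay":0,"az":0},{"jaw":100,"x":0,"y":0,"z":35,"ax":0,"ay":0,"az":0},{"jaw":100,"x":0,"y":0,"z":20,"ax":0,"ay":0,"az":0},{"jaw":100,"x":0,"y":0,"z":11,"ax":0,"ay":0,"az":0},{"jaw":100,"x":0,"y":0,"z":0,"ax":0,"ay":0,"az":0}]'
python3 - <<'E'
from h import *
go(.4705,-.2895,.04)
im,_=cloud('side');cv2.imwrite('pics/g.png',cv2.cvtColor(cv2.resize(im[180:330,220:420],None,fx=3,fy=3),cv2.COLOR_RGB2BGR))
E
```

```text
t: 5.35
eef_pos: [0.4713, -0.2874, 0.0403]
tool_rot: [-0.0, 0.799, 0.601, -0.0]
contact_force: [0.1, -0.5, 0.8]
gripper_width: 1.002
t 5.35 tool axes mm [-2.2 -0.1  0.3] pos [ 0.4713 -0.2874  0.0403] yaw -16.08 Rz [-0.  0. -1.] F [ 0.1 -0.5  0.8] w 1.002
```

View pics/g.png

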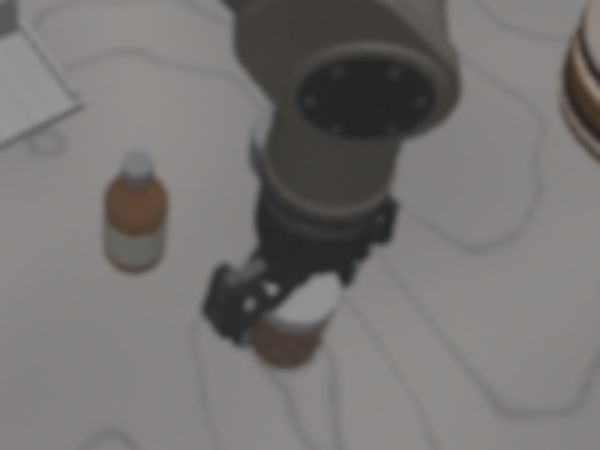

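The crop shows the fingers on either side of the jar at about (290,320), with the bottle well clear at (135,210). I'll close the jaws and lift.

```bash
python3 -m crank '[{"jaw":100,"x":-2,"y":0,"z":0,"ax":0,"ay":0,"az":0},{"jaw":40,"x":0,"y":0,"z":0,"ax":0,"ay":0,"az":0},{"jaw":40,"x":0,"y":0,"z":0,"ax":0,"ay":0,"az":0},{"jaw":40,"x":0,"y":0,"z":0,"ax":0,"ay":0,"az":0},{"jaw":40,"x":0,"y":0,"z":0,"ax":0,"ay":0,"az":0},{"jaw":40,"x":0,"y":0,"z":0,"ax":0,"ay":0,"az":0},{"jaw":40,"x":0,"y":0,"z":0,"ax":0,"ay":0,"az":0}]' 40 && python3 -m crank '[{"jaw":40,"x":0,"y":0,"z":-10,"ax":0,"ay":0,"az":0},{"jaw":40,"x":0,"y":0,"z":-25,"ax":0,"ay":0,"az":0},{"jaw":40,"x":0,"y":0,"z":-35,"ax":0,"ay":0,"az":0},{"jaw":40,"x":0,"y":0,"z":-35,"ax":0,"ay":0,"az":0},{"jaw":40,"x":0,"y":0,"z":-35,"ax":0,"ay":0,"az":0},{"jaw":40,"x":0,"y":0,"z":-20,"ax":0,"ay":0,"az":0},{"jaw":40,"x":0,"y":0,"z":-10,"ax":0,"ay":0,"az":0},{"jaw":40,"x":0,"y":0,"z":0,"ax":0,"ay":0,"az":0}]'
python3 - <<'E'
from h import *
Y=np.array([.2763,.961]);X=np.array([.961,-.2763]);o=np.array([.4757,.1452])
g=o+.052*X+.005*Y;print(g)
go(g[0],g[1],.21)
E
```

```text
t: 6.28
eef_pos: [0.4712, -0.2895, 0.041]
tool_rot: [0.0, 0.799, 0.601, 0.0]
contact_force: [0.0, 0.2, 6.2]
gripper_width: 0.695
t: 7.28
eef_pos: [0.4707, -0.289, 0.2104]
tool_rot: [0.0, 0.799, 0.601, 0.0]
contact_force: [-0.2, 0.3, -2.7]
gripper_width: 0.691
[0.5270535 0.1356374]
t 7.275 tool axes mm [423.6 -63.6   0.5] pos [ 0.4707 -0.289   0.2104] yaw -16.11 Rz [ 0.  0. -1.] F [-0.2  0.3 -2.7] w 0.691
```

```bash
python3 -m crank '[{"jaw":40,"x":20,"y":-4,"z":0,"ax":0,"ay":0,"az":0},{"jaw":40,"x":38,"y":-6,"z":0,"ax":0,"ay":0,"az":0},{"jaw":40,"x":40,"y":-6,"z":0,"ax":0,"ay":0,"az":0},{"jaw":40,"x":42,"y":-6,"z":0,"ax":0,"ay":0,"az":0},{"jaw":40,"x":42,"y":-6,"z":0,"ax":0,"ay":0,"az":0},{"jaw":40,"x":42,"y":-6,"z":0,"ax":0,"ay":0,"az":0},{"jaw":40,"x":42,"y":-6,"z":0,"ax":0,"ay":0,"az":0},{"jaw":40,"x":42,"y":-6,"z":0,"ax":0,"ay":0,"az":0},{"jaw":40,"x":42,"y":-6,"z":0,"ax":0,"ay":0,"az":0},{"jaw":40,"x":42,"y":-6,"z":0,"ax":0,"ay":0,"az":0},{"jaw":40,"x":24,"y":-4,"z":0,"ax":0,"ay":0,"az":0},{"jaw":40,"x":8,"y":-2,"z":0,"ax":0,"ay":0,"az":0}]' && python3 -m crank '[{"jaw":40,"x":0,"y":0,"z":0,"ax":0,"ay":0,"az":0},{"jaw":40,"x":0,"y":0,"z":0,"ax":0,"ay":0,"az":0}]'
python3 - <<'E'
from h import *
go(.52705,.1356,.052)
im,W=cloud('side');cv2.imwrite('pics/a.png',cv2.cvtColor(cv2.resize(im[60:260,100:320],None,fx=3,fy=3),cv2.COLOR_RGB2BGR))
Y=np.array([.2763,.961]);X=np.array([.961,-.2763]);o=np.array([.4757,.1452])
P=W.reshape(-1,3);r=np.c_[(P[:,:2]-o)@X,(P[:,:2]-o)@Y,P[:,2]]
m=(abs(r[:,0]-.05)<.06)&(abs(r[:,1])<.06)&(r[:,2]>.14)&(r[:,2]<.28);Q=r[m]
for z in np.arange(.14,.28,.01):
    q=Q[abs(Q[:,2]-z)<.005]
    if len(q): print(z.round(3),len(q),q.min(0).round(3),q.max(0).round(3))
E
```

```text
t: 8.78
eef_pos: [0.5265, 0.1367, 0.2095]
tool_rot: [0.0, 0.799, 0.602, -0.001]
contact_force: [0.4, -0.2, -4.2]
gripper_width: 0.688
t: 9.02
eef_pos: [0.5269, 0.1338, 0.2103]
tool_rot: [0.0, 0.8, 0.6, -0.0]
contact_force: [-0.7, -0.5, -3.7]
gripper_width: 0.692
t 9.025 tool axes mm [  1.8  -0.3 158.3] pos [0.5269 0.1338 0.2103] yaw -16.27 Rz [-0.    -0.001 -1.   ] F [-0.7 -0.5 -3.7] w 0.692
0.17 33 [ 0.023 -0.026  0.17 ] [0.076 0.009 0.175]
0.18 69 [ 0.022 -0.028  0.175] [0.077 0.005 0.185]
0.19 70 [ 0.022 -0.027  0.185] [0.074 0.01  0.195]
0.2 79 [ 0.022 -0.028  0.195] [0.076 0.006 0.205]
0.21 74 [ 0.022 -0.029  0.205] [0.078 0.002 0.215]
0.22 93 [ 0.011 -0.027  0.215] [0.095 0.003 0.225]
0.23 121 [ 0.008 -0.027  0.225] [0.095 0.009 0.235]
0.24 118 [ 0.008 -0.027  0.235] [0.093 0.008 0.245]
0.25 114 [ 0.008 -0.026  0.245] [0.094 0.007 0.255]
0.26 338 [-0.009 -0.027  0.255] [0.109 0.024 0.265]
0.27 152 [-0.01  -0.011  0.265] [0.109 0.016 0.275]
0.28 35 [-0.009 -0.014  0.275] [0.11  0.016 0.28 ]
```

View pics/a.png

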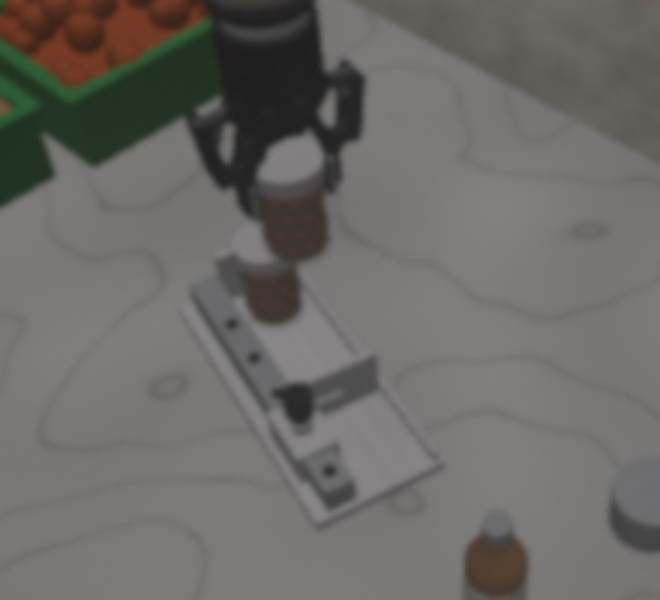

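The side crop shows the jar held upright above the gap, with the standing jar at (272,280) and the knob at (298,402). The cloud puts the held jar's centre at rack x ≈ 50 mm, y ≈ +2 mm. I'll lower it.

```bash
python3 -m crank '[{"jaw":40,"x":0,"y":0,"z":20,"ax":0,"ay":0,"az":0},{"jaw":40,"x":0,"y":0,"z":30,"ax":0,"ay":0,"az":0},{"jaw":40,"x":0,"y":0,"z":30,"ax":0,"ay":0,"az":0},{"jaw":40,"x":0,"y":0,"z":30,"ax":0,"ay":0,"az":0},{"jaw":40,"x":0,"y":0,"z":20,"ax":0,"ay":0,"az":0},{"jaw":40,"x":0,"y":0,"z":12,"ax":0,"ay":0,"az":0},{"jaw":40,"x":0,"y":0,"z":6,"ax":0,"ay":0,"az":0},{"jaw":40,"x":0,"y":0,"z":4,"ax":0,"ay":0,"az":0},{"jaw":40,"x":0,"y":0,"z":2,"ax":0,"ay":0,"az":0},{"jaw":40,"x":0,"y":0,"z":1,"ax":0,"ay":0,"az":0},{"jaw":40,"x":0,"y":0,"z":1,"ax":0,"ay":0,"az":0},{"jaw":40,"x":0,"y":0,"z":0,"ax":0,"ay":0,"az":0}]'
```

```text
t: 10.58
eef_pos: [0.527, 0.136, 0.0544]
tool_rot: [-0.0, 0.799, 0.601, 0.0]
contact_force: [-1.0, -0.7, -3.8]
gripper_width: 0.69
```

```bash
python3 -m crank '[{"jaw":40,"x":0,"y":0,"z":1,"ax":0,"ay":0,"az":0},{"jaw":40,"x":0,"y":0,"z":0.5,"ax":0,"ay":0,"az":0},{"jaw":40,"x":0,"y":0,"z":0.5,"ax":0,"ay":0,"az":0},{"jaw":40,"x":0,"y":0,"z":0,"ax":0,"ay":0,"az":0}]'
```

```text
t: 11.08
eef_pos: [0.527, 0.136, 0.053]
tool_rot: [-0.0, 0.799, 0.601, 0.0]
contact_force: [-2.4, -0.8, 7.2]
gripper_width: 0.694
```

Contact with the deck is about 7 N. I'll release and lift.

```bash
python3 -m crank '[{"jaw":80,"x":0,"y":0,"z":0,"ax":0,"ay":0,"az":0},{"jaw":100,"x":0,"y":0,"z":0,"ax":0,"ay":0,"az":0},{"jaw":100,"x":0,"y":0,"z":0,"ax":0,"ay":0,"az":0},{"jaw":100,"x":0,"y":0,"z":0,"ax":0,"ay":0,"az":0},{"jaw":100,"x":0,"y":0,"z":-10,"ax":0,"ay":0,"az":0},{"jaw":100,"x":0,"y":0,"z":-25,"ax":0,"ay":0,"az":0},{"jaw":100,"x":0,"y":0,"z":-30,"ax":0,"ay":0,"az":0},{"jaw":100,"x":0,"y":0,"z":-30,"ax":0,"ay":0,"az":0},{"jaw":100,"x":0,"y":0,"z":-20,"ax":0,"ay":0,"az":0},{"jaw":100,"x":0,"y":0,"z":0,"ax":0,"ay":0,"az":0}]'
python3 - <<'E'
from h import *
im,W=cloud('side');cv2.imwrite('pics/b.png',cv2.cvtColor(cv2.resize(im[60:260,100:320],None,fx=3,fy=3),cv2.COLOR_RGB2BGR))
Y=np.array([.2763,.961]);X=np.array([.961,-.2763]);o=np.array([.4757,.1452])
P=W.reshape(-1,3);r=np.c_[(P[:,:2]-o)@X,(P[:,:2]-o)@Y,P[:,2]]
m=(abs(r[:,0]-.05)<.06)&(r[:,1]<.052)&(r[:,1]>-.045)&(r[:,2]>.08)&(r[:,2]<.125);Q=r[m]
m2=Q[:,2]>.096;print('lid',Q[m2].mean(0),cv2.minEnclosingCircle((Q[m2,:2]*1000).astype(np.float32)),np.percentile(Q[m2,2],[5,50,95]))
m=(np.hypot(P[:,0]-.4537,P[:,1]-.0687)<.018)&(P[:,2]>.086)&(P[:,2]<.1);print('knob',m.sum(),P[m].mean(0))
go(.4537,.0687,.16)
E
```

```text
t: 12.32
eef_pos: [0.528, 0.1362, 0.1691]
tool_rot: [0.0, 0.799, 0.601, 0.002]
contact_force: [-0.2, -0.1, -0.8]
gripper_width: 0.997
lid [0.05008186 0.00339724 0.10195515] ((51.470237731933594, 5.197365760803223), 30.51649284362793) [0.09897889 0.10216077 0.10437073]
knob 78 [0.45279603 0.06829949 0.09145609]
t 12.375 tool axes mm [-85.1 -51.9   7.8] pos [0.5272 0.1361 0.1679] yaw -16.11 Rz [ 0.001  0.001 -1.   ] F [ 0.1  0.2 -0.9] w 0.998
```

View pics/b.png

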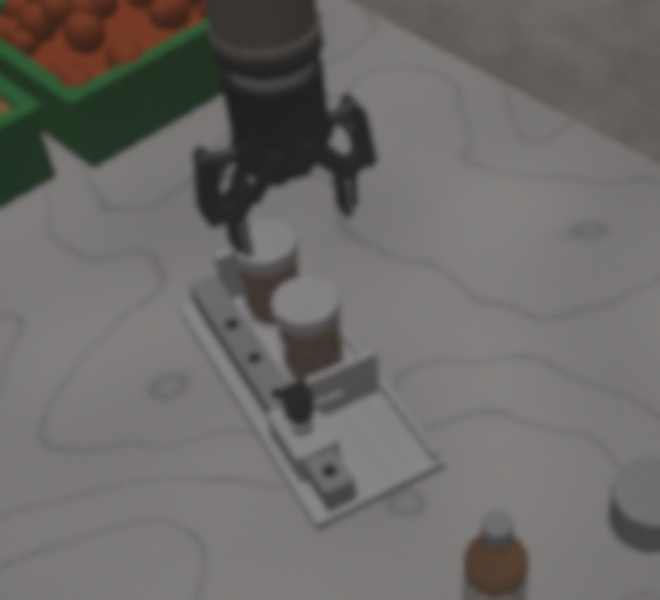

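The crop shows the loose jar standing in the gap at (308,330), clear of both the plate and the other jar. Its lid is at rack (51, 5) mm and 102 mm high. I'll go to the knob.

```bash
python3 -m crank '[{"jaw":60,"x":-20,"y":-12,"z":0,"ax":0,"ay":0,"az":0},{"jaw":60,"x":-30,"y":-18,"z":0,"ax":0,"ay":0,"az":0},{"jaw":60,"x":-25,"y":-15,"z":0,"ax":0,"ay":0,"az":0},{"jaw":60,"x":-10,"y":-7,"z":0,"ax":0,"ay":0,"az":0},{"jaw":60,"x":0,"y":0,"z":20,"ax":0,"ay":0,"az":0},{"jaw":60,"x":0,"y":0,"z":25,"ax":0,"ay":0,"az":0},{"jaw":60,"x":0,"y":0,"z":25,"ax":0,"ay":0,"az":0},{"jaw":60,"x":0,"y":0,"z":20,"ax":0,"ay":0,"az":0},{"jaw":60,"x":0,"y":0,"z":12,"ax":0,"ay":0,"az":0},{"jaw":60,"x":0,"y":0,"z":5,"ax":0,"ay":0,"az":0},{"jaw":60,"x":0,"y":0,"z":0,"ax":0,"ay":0,"az":0}]'
python3 - <<'E'
from h import *
go(.4535,.0686,.058)
E
```

```text
t: 13.75
eef_pos: [0.4536, 0.0687, 0.0603]
tool_rot: [0.0, 0.799, 0.601, 0.0]
contact_force: [-0.1, -0.2, -0.3]
gripper_width: 0.598
t 13.75 tool axes mm [-0.2 -0.   2.3] pos [0.4536 0.0687 0.0603] yaw -16.12 Rz [ 0. -0. -1.] F [-0.1 -0.2 -0.3] w 0.598
```

```bash
python3 -m crank '[{"jaw":60,"x":0,"y":0,"z":2,"ax":0,"ay":0,"az":0},{"jaw":10,"x":0,"y":0,"z":0,"ax":0,"ay":0,"az":0},{"jaw":10,"x":0,"y":0,"z":0,"ax":0,"ay":0,"az":0},{"jaw":10,"x":0,"y":0,"z":0,"ax":0,"ay":0,"az":0},{"jaw":10,"x":0,"y":0,"z":0,"ax":0,"ay":0,"az":0},{"jaw":10,"x":0,"y":0,"z":0,"ax":0,"ay":0,"az":0},{"jaw":10,"x":0,"y":0,"z":0,"ax":0,"ay":0,"az":0}]' 60
```

```text
t: 14.62
eef_pos: [0.4543, 0.0687, 0.0589]
tool_rot: [0.0, 0.799, 0.601, 0.001]
contact_force: [0.8, -0.5, 6.4]
gripper_width: 0.287
```

```bash
python3 -m crank '[{"jaw":10,"x":0,"y":0,"z":-4,"ax":0,"ay":0,"az":0},{"jaw":10,"x":0,"y":0,"z":-5,"ax":0,"ay":0,"az":0},{"jaw":10,"x":0,"y":0,"z":-4,"ax":0,"ay":0,"az":0},{"jaw":10,"x":0,"y":0,"z":-2,"ax":0,"ay":0,"az":0},{"jaw":10,"x":0,"y":0,"z":0,"ax":0,"ay":0,"az":0},{"jaw":10,"x":0,"y":0,"z":0,"ax":0,"ay":0,"az":0}]'
python3 - <<'E'
from h import *
go(.4535,.0686,.074)
im,W=cloud('side');cv2.imwrite('pics/c.png',cv2.cvtColor(cv2.resize(im[100:240,130:280],None,fx=4,fy=4),cv2.COLOR_RGB2BGR))
E
```

```text
t: 15.38
eef_pos: [0.4541, 0.0686, 0.0734]
tool_rot: [0.001, 0.799, 0.601, 0.001]
contact_force: [5.2, 0.2, -7.5]
gripper_width: 0.286
t 15.375 tool axes mm [-0.2 -0.6 -0.6] pos [0.4541 0.0686 0.0734] yaw -16.11 Rz [ 0.002 -0.    -1.   ] F [ 5.2  0.2 -7.5] w 0.286
```

View pics/c.png

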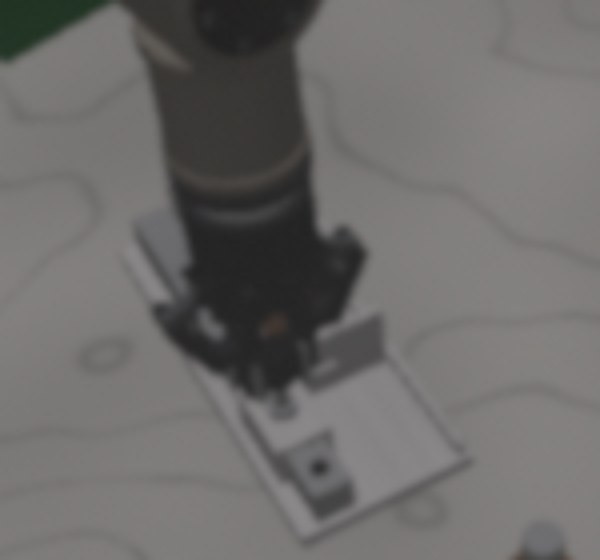

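The crop shows the plunger rod exposed under the knob at (285,405) and a pull of about 7.5 N, so the pin is up. I'll slide along rack y, which is tool +x.

```bash
python3 -m crank '[{"jaw":10,"x":0,"y":0,"z":-1,"ax":0,"ay":0,"az":0},{"jaw":10,"x":3,"y":0,"z":0,"ax":0,"ay":0,"az":0},{"jaw":10,"x":5,"y":0,"z":0,"ax":0,"ay":0,"az":0},{"jaw":10,"x":5,"y":0,"z":0,"ax":0,"ay":0,"az":0},{"jaw":10,"x":5,"y":0,"z":0,"ax":0,"ay":0,"az":0},{"jaw":10,"x":5,"y":0,"z":0,"ax":0,"ay":0,"az":0},{"jaw":10,"x":5,"y":0,"z":0,"ax":0,"ay":0,"az":0},{"jaw":10,"x":5,"y":0,"z":0,"ax":0,"ay":0,"az":0},{"jaw":10,"x":5,"y":0,"z":0,"ax":0,"ay":0,"az":0},{"jaw":10,"x":5,"y":0,"z":0,"ax":0,"ay":0,"az":0},{"jaw":10,"x":4,"y":0,"z":0,"ax":0,"ay":0,"az":0},{"jaw":10,"x":0,"y":0,"z":0,"ax":0,"ay":0,"az":0}]' && python3 -m crank '[{"jaw":10,"x":2,"y":0,"z":0,"ax":0,"ay":0,"az":0},{"jaw":10,"x":1,"y":0,"z":0,"ax":0,"ay":0,"az":0},{"jaw":10,"x":0,"y":0,"z":0,"ax":0,"ay":0,"az":0},{"jaw":10,"x":0,"y":0,"z":0,"ax":0,"ay":0,"az":0}]'
python3 - <<'E'
from h import *
go(.4541+.05*.2763,.0686+.05*.961,.0589)
im,W=cloud('side')
Y=np.array([.2763,.961]);X=np.array([.961,-.2763]);o=np.array([.4757,.1452])
P=W.reshape(-1,3);r=np.c_[(P[:,:2]-o)@X,(P[:,:2]-o)@Y,P[:,2]]
k=(abs(r[:,0]-.06)<.03)&(r[:,1]>-.06)&(r[:,1]<.02)&(abs(r[:,2]-.055)<.012)
print('plate y',np.percentile(r[k,1],[0,5,50,95,100]).round(4),k.sum())
m=(abs(r[:,0]-.06)<.03)&(abs(r[:,2]-.102)<.005)&(r[:,1]>-.04)&(r[:,1]<.13);print('lids',m.sum(),r[m].min(0),r[m].max(0))
cv2.imwrite('pics/d.png',cv2.cvtColor(cv2.resize(im[90:240,130:290],None,fx=4,fy=4),cv2.COLOR_RGB2BGR))
E
```

```text
t: 16.92
eef_pos: [0.4667, 0.1127, 0.0741]
tool_rot: [0.001, 0.799, 0.601, -0.0]
contact_force: [4.3, -3.3, -7.1]
gripper_width: 0.289
t: 17.42
eef_pos: [0.4673, 0.115, 0.0741]
tool_rot: [0.001, 0.8, 0.601, -0.0]
contact_force: [4.7, -4.8, -7.2]
gripper_width: 0.288
t 17.425 tool axes mm [ 1.7  0.1 15.2] pos [0.4673 0.115  0.0741] yaw -16.18 Rz [ 0.001 -0.002 -1.   ] F [ 4.7 -4.8 -7.2] w 0.288
plate y [-0.0092 -0.0073 -0.0051  0.0065  0.015 ] 130
lids 5 [0.04104054 0.00786548 0.10186825] [0.05683215 0.02137727 0.10568299]
```

View pics/d.png

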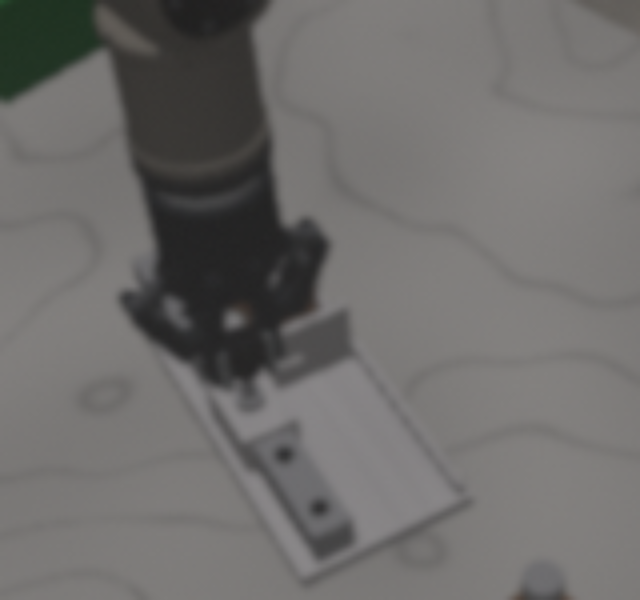

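The crop shows the stop moved on and two holes now exposed behind it, at (285,453) and (318,507). The TCP is 1.7 mm short of 50 mm. I'll nudge it forward and lower.

```bash
python3 -m crank '[{"jaw":10,"x":1.5,"y":0,"z":0,"ax":0,"ay":0,"az":0},{"jaw":10,"x":0,"y":0,"z":2,"ax":0,"ay":0,"az":0},{"jaw":10,"x":0,"y":0,"z":2,"ax":0,"ay":0,"az":0},{"jaw":10,"x":0,"y":0,"z":2,"ax":0,"ay":0,"az":0},{"jaw":10,"x":0,"y":0,"z":2,"ax":0,"ay":0,"az":0},{"jaw":10,"x":0,"y":0,"z":0,"ax":0,"ay":0,"az":0}]'
```

```text
t: 18.23
eef_pos: [0.4678, 0.1165, 0.0661]
tool_rot: [0.001, 0.8, 0.601, -0.0]
contact_force: [5.1, -4.8, -5.6]
gripper_width: 0.287
```

The spring is still pulling down and nothing is blocking, so the pin is going into the hole. I'll continue.

```bash
python3 -m crank '[{"jaw":10,"x":0,"y":0,"z":2,"ax":0,"ay":0,"az":0},{"jaw":10,"x":0,"y":0,"z":2,"ax":0,"ay":0,"az":0},{"jaw":10,"x":0,"y":0,"z":2,"ax":0,"ay":0,"az":0},{"jaw":10,"x":0,"y":0,"z":1,"ax":0,"ay":0,"az":0},{"jaw":10,"x":0,"y":0,"z":0.5,"ax":0,"ay":0,"az":0},{"jaw":10,"x":0,"y":0,"z":0,"ax":0,"ay":0,"az":0},{"jaw":10,"x":0,"y":0,"z":0,"ax":0,"ay":0,"az":0}]'
```

```text
t: 19.1
eef_pos: [0.4678, 0.1165, 0.059]
tool_rot: [0.001, 0.8, 0.601, -0.0]
contact_force: [3.1, -5.2, -1.6]
gripper_width: 0.286
```

```bash
python3 -m crank '[{"jaw":10,"x":0,"y":0,"z":0.5,"ax":0,"ay":0,"az":0},{"jaw":10,"x":0,"y":0,"z":0.5,"ax":0,"ay":0,"az":0},{"jaw":10,"x":0,"y":0,"z":0,"ax":0,"ay":0,"az":0},{"jaw":10,"x":0,"y":0,"z":0,"ax":0,"ay":0,"az":0},{"jaw":10,"x":0,"y":0,"z":0,"ax":0,"ay":0,"az":0}]'
python3 - <<'E'
from h import *
go(.4541+.05*.2763,.0686+.05*.961,.0589)
Y=np.array([.2763,.961]);X=np.array([.961,-.2763]);o=np.array([.4757,.1452])
ims=[]
for n,(a,b,c,d) in(('side',(90,240,120,290)),('top',(150,250,130,260))):
    im,W=cloud(n);ims.append(cv2.resize(im[a:b,c:d],(500,440),interpolation=cv2.INTER_CUBIC)) if 0 else ims.append(cv2.resize(im[a:b,c:d],(390,300)))
    P=W.reshape(-1,3);r=np.c_[(P[:,:2]-o)@X,(P[:,:2]-o)@Y,P[:,2]]
    m=(abs(r[:,0]-.06)<.03)&(abs(r[:,2]-.067)<.004)&(r[:,1]>-.03)&(r[:,1]<.01);print(n,'plate top y',m.sum(),np.percentile(r[m,1],[0,50,100]).round(4) if m.sum() else '')
cv2.imwrite('pics/e.png',cv2.cvtColor(np.hstack(ims),cv2.COLOR_RGB2BGR))
E
```

```text
t: 19.73
eef_pos: [0.4681, 0.1171, 0.0588]
tool_rot: [0.0, 0.8, 0.601, 0.0]
contact_force: [-0.3, -4.9, 11.9]
gripper_width: 0.286
t 19.725 tool axes mm [-0.5 -0.  -0.1] pos [0.4681 0.1171 0.0588] yaw -16.18 Rz [ 0.001 -0.    -1.   ] F [-0.3 -4.9 11.9] w 0.286
side plate top y 26 [-0.0051 -0.002   0.0089]
top plate top y 19 [-0.005  -0.0019  0.0065]
```

View pics/e.png

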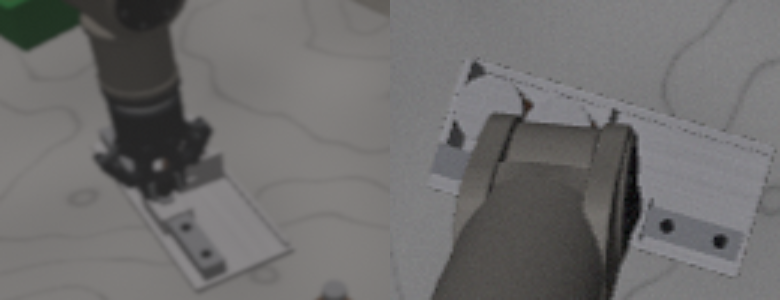

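The TCP is back at its grasp height and advanced about 50.5 mm, with 12 N pushing up on the tool, so the pin is bottomed. Both lids sit in the row between plate and wall, at about (485,100) and (560,105) in the right-hand picture. Handing in.

```bash
python3 -c "
from station import ticket
print(ticket.hand_in())"
```

```text
the job is handed in; nothing more can be done
None
```

The almond jar is standing in the rack gap, the stop is one hole further towards the jars, and the gripper is still holding the plunger knob with the pin home. I handed the job in at about 20 s of the 54 s allowed, and the hand-in gave no verdict.

- **Stop:** the gripper moved about 50.5 mm along the row, against 50 mm to the next hole. The plate face measured about 0 to 2 mm short of its expected place, which is within camera error.
- **Pin:** the gripper is back at its original grasp height (0.0588 m against 0.0589 m). It is pressing down on the bottomed plunger with about 12 N. The spring pulled steadily while I lowered it, with no sign of catching on the bar.
- **Grip:** the jaws are closed on the knob at 60 N (opening 0.286).
- **Jars:** after I released it, the loose jar measured at rack x 51 mm, y 5 mm, standing level. In the last pictures both lids are in the row between plate and wall. The arm hid part of that view, so I did not re-measure the jars' final positions.
- **Tin and bottle:** I never touched either. The lifted jar was carried over the bottle with about 45 mm to spare.

No check failed. A sideways force of about 5 N on the gripper remains.

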